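# Lock the little book in the binder's jig

### The arm

A 6-joint arm with a two-finger parallel gripper is mounted at the origin on a cart in front of the work surface, level with it; the furniture and walls round the work are solid. World frame = base frame: x ahead of the robot, y to its left, z up, the work surface at z = 0. Lengths are in m, angles in degrees, forces in N, time in s.
With the tool pointing down it reaches from about 0.4 to 0.825 m from the base axis. Payload 7 kg.
Tool frame: the origin (TCP) lies at the centre of the arm's flange, where the gripper is bolted on; the fingertips stand 178 mm ahead of it and the grasp point (between the pads) lies 159 mm ahead of it (tip_reach is the distance from the TCP to the fingertips, in m); z points along the fingers, y is the line along which they close (so a half turn about z gives the same grasp; the last joint's range is limited). The gripper opens to 88 mm and grips with 3 to 60 N. Pads are 19 mm wide; open, the fingers measure 130 mm over their backs; the gripper's body (78 mm by 193 mm) begins 47 mm behind the grasp point.
Start: joints at [83.543, 20.546, 0.682, 0, -70.136, -16.507], TCP at [0.263, 0.621, 0.405] pointing down, gripper open.
Joint ranges: [-176.03, 176.03], [-82.01, 121.73], [-58.28, 71.71], [-173.87, 95.51], [-174.79, -0.11], [-173.66, 173.66]. Speed limits (degrees/s): [136.94, 136.94, 172.46, 180, 180, 180].

### API

Orientations are given as [roll, pitch, yaw] about the fixed x, y, z axes, in that order (R = Rz(yaw) Ry(pitch) Rx(roll)).
In Python, from plant import * gives the robot as it stands.
- The arm moves only by the shell command python3 -m handwheel 'ROWS'. ROWS is JSON, a list of rows, each a list of 7 numbers: the opening, from -1 (shut) to 1 (fully open), then the shift along the tool's x, y, z as a fraction of full scale, then the turn, a rotation vector about the tool's x, y, z as a fraction of full scale. A call has 1 to 5 rows; each row shifts and turns the commanded pose from where the row before left it, along the tool's axes as they then stand; what a row does not reach is not made up. Full scale, the value 1, is 0.025 m for a shift and 6 degrees for a turn. A row lasts 1/8 s, in which the tool goes at most 62.5 mm and 10.7 degrees, less where a joint would pass 70% of its speed; a pose out of reach is approached as far as the arm can. A call with a number of a shift or a turn outside -1 to 1 is refused whole. A call with a gripper value outside its range is refused whole. The fingers move at their own pace and stop on an object; the grip force is fixed at half the most. Time passes only in rows, so rows that do not move let the fingers close. It gives the time, the measured TCP pose, the force, the opening and the grip force at its end, in the units of the state.
- get_obs(): the state, without advancing time (a new reading comes with each control period).
- snapshot(name): name is "scene" or "top" or "wrist"; returns a dict with "color" (420x560x3 uint8, red, green, blue), "fx", "fy", "cx", "cy" (pixels), "R" (3x3) and "t" (3): a world point X has camera coordinates R X + t; the wrist camera has in their place "tool_from_camera" (4x4, takes a point from camera to tool coordinates, whose origin is the TCP and whose axes are the flange's). Camera axes: x right, y down, z forward; pixel columns grow to the right and rows downward; lengths in m; the calibration is good to about 2 mm. A picture is of the moment at which its call begins: read the wrist's pose just before it. There is no depth.
- close_job(): hands the job in; it is judged then, once.
The state is a dict: "clock": time; "joint_pos": joint angles; "qvel": joint speeds; "tau": joint torques, N m; "tool_pos": TCP position; "orientation": TCP orientation; "force": force on the tool from outside, world axes, zero at the start; "moment": the same for the moment, N m; "opening": finger opening in m; "gripper_force": force on a finger pad.
Only numpy, scipy, OpenCV 4.12 (cv2) and the standard library are available. Lean on these libraries where they do the work, as an engineer would, in place of code of your own. Each camera call takes 0.05 s, during which the arm holds its last target. There are 200 camera calls.

### The job

The small half-leather book has to be locked in the wooden jig so that its spine can be worked on. Without gripping or lifting anything, push the book along the board into the corner of the jig, its fore-edge flush along the long fence and its head flush against the short stop; then push the red handle of the toggle clamp over and down past its dead point until it snaps into lock and the pressure bar holds the book by itself. Leave the tools and jars round the jig where they are.

Things in the scene. Friction and masses are not known exactly. Their poses are not given: they have to be found in the camera images.
- jig: Light plywood jig fixed to the table, board top at z = 0.012. Origin: under the board, below the inner corner where its two beech stops meet. x axis along the long fence toward the short stop, y axis from the book across the fence toward the clamp, z up. Board under the book: x -0.172 to 0.018, y -0.126 to 0.020. The clamp stands behind the fence, in the plane x = -0.060
- long_fence (a point): Middle of the top inner edge of the long fence: jig (-0.066, 0, 0.030). Inner face is the jig's plane y = 0, from x = -0.146 to 0.014; 14 mm thick, 18 mm above the board
- short_stop (a point): Middle of the top inner edge of the short stop: jig (0, -0.052, 0.030). Inner face is the jig's plane x = 0, from y = -0.104 to 0; 14 mm thick, 18 mm above the board
- book: Small old book, green cloth boards, brown leather spine: 130 (x) by 88 (y) by 26 mm (z), 0.3 kg, loose on the board. Origin: centre of underside. Axes about as the jig's: +x face (head) goes to the short stop, +y face (fore-edge) to the long fence, -y face is the spine. Fully home at jig x = -0.065, y = -0.044. Its origin starts 10 to 22 mm short of both, turned up to 0.12 rad
- clamp_handle (a joint): Angle (rad) of the red-gripped handle about an axis through clamp_pivot along the jig's x. 0 = open, upright, where it starts; grows as it is pushed over toward jig +y and down: the grip rises 1.58 minus this above level. The bar meets the book at about 1.1; dead point 1.48; then it snaps to its stop, locked, at 1.60 (level). Stays where left while open; needs up to about 8 N at the grip (most at 1.25)
- clamp_pivot (a point): Pivot of the handle: jig (-0.060, 0.080, 0.088); axes as the jig's
- handle_grip (a point): Point on the handle's centre line 85 mm from the pivot, in the red grip: a straight round bar 19 mm thick whose centre line runs radially from 45 to 108 mm from the pivot (round end at 118 mm). Moves with the handle. Push it on the side that faces the book when upright, which becomes its top when down
- clamp_pad: Beech pressure bar, cork underside, 66 (along jig x) by 24 by 16 mm, sprung, on the clamp's swinging arm. Origin: centre of the cork face. Driven by the handle: raised at the start, its underside about 65 mm above the book; comes down on the cover at jig x -0.060, y -0.042 and, locked, presses with 35 to 40 N
- log_book: black notebook, 210 x 153 x 16 mm, lying flat right of the jig; origin centre of underside. Bystander, leave it
- awl: awl with dark red wooden handle, 156 mm long, lying on the table right of the jig. Bystander, leave it
- bone_folder: flat ivory-coloured bone folder, 155 x 22 x 4 mm, lying on the table right of the jig. Bystander, leave it
- paste_jar: white jar with red lid, 66 mm across, 67 mm high, behind the jig. Bystander, leave it
- palm_brush: brown fibre brush, 166 x 67 x 69 mm, behind the jig. Bystander, leave it
- spray_bottle: black spray bottle, 169 mm high, at the right end of the table. Bystander, leave it
- thread_spool: wooden spool of white thread, 31 mm across, 40 mm high, standing on the white light pad left of the jig (pad top z = 0.007). Bystander, leave it
- loupe: black loupe, 37 mm across, 38 mm high, standing on the white light pad left of the jig. Bystander, leave it

How it is judged (in metres and radians):
On the way, in this order (a step that is already met when the one before it is completed fails the run):
1. the book lies home in the corner of the jig, against fence and stop (x of book in the frame of jig between -0.069 and -0.061 m and y of book in the frame of jig between -0.048 and -0.04 m and angle between the x axis of book and the x axis of jig, either way round below 0.04 rad), for 0.2 s.
2. the clamp handle is past its dead point, locked, and the bar presses on the book (value of joint clamp_handle above 1.54 rad and contact force between clamp_pad and book above 20 N), for 0.2 s.
At the end, for the whole second after the job is handed in: Book within 4 mm of fully home against long fence and short stop and within 0.04 rad of square, flat and still; clamp handle past 1.54 rad (locked stop 1.60) with the bar pressing on the book by more than 20 N (all of step 1 and all of step 2 and linear speed of book below 0.01 m/s and angle between book's own z axis and vertical below 0.05 rad); the robot touches nothing.
It fails at once if the book is lifted more than 12 mm or tipped by more than 0.2 rad (height (world z) of book above 0.024 m or angle between book's own z axis and vertical above 0.2 rad).
It fails at once if a bystander is moved by more than 15 mm (distance of any of log_book, awl, bone_folder, paste_jar, palm_brush, spray_bottle, thread_spool, loupe from where it was at the start of the episode above 0.015 m).
It also fails if it takes over 61 s, if anything falls off the work surface, if the arm or the gripper's body presses on something with over 40 N, if the wrist force passes 120 N, or if a joint passes its speed limit or range.

## Working session

There is one attempt and no reset: what is moved stays moved. The work goes in short steps, Python scripts to look and compute and a shell command to move; the robot and the scene stay as the last step left them, time stands still between calls to the robot, and variables do not carry over. Pictures are saved under pics/ and viewed, at most 10 in all, crops included, and the job is handed in when it is done.

```bash
mkdir -p pics; python3 - <<'E'
from plant import *
import cv2
o=get_obs();print({k:o[k] for k in('clock','tool_pos','orientation','force','opening')})
for n in('scene','top'):
    s=snapshot(n);cv2.imwrite(f'pics/{n}0.png',cv2.resize(s['color'][:,:,::-1],(800,600),interpolation=cv2.INTER_CUBIC))
    print(n,s['fx'],s['cx'],s['cy'],s['R'],s['t'])
E
```

```text
{'clock': 0.0, 'tool_pos': array([0.26326373, 0.6213324 , 0.40373849]), 'orientation': array([ 1.79906527e+02, -7.41326731e-03, -2.29704531e+01]), 'force': array([ 0.06506968, -0.45575871,  0.40352002]), 'opening': 0.08772153302796706}
scene 480.8765872530347 285.01288976013484 211.49720539754975 [[ 0.65003043 -0.75969935  0.01781432]
 [-0.43124004 -0.38808646 -0.81450656]
 [ 0.62569359  0.5217718  -0.57988078]] [-0.31754265  0.39298211  1.33616258]
top 431.4459374843175 274.35001118637734 204.3414780542386 [[-0.07402309 -0.99725573  0.00126342]
 [-0.97365297  0.07199701 -0.21637081]
 [ 0.21568607 -0.01724657 -0.97631044]] [0.09754213 0.58884087 1.13609294]
```

View pics/scene0.png

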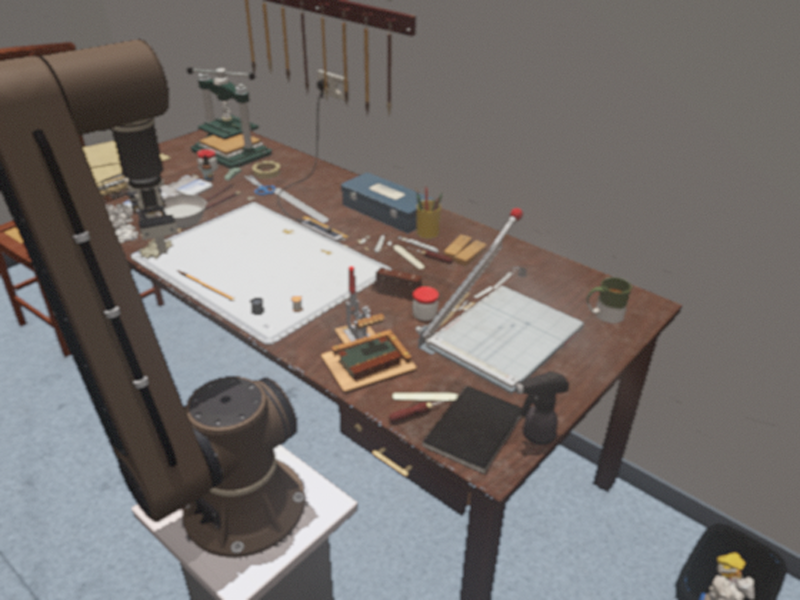

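View pics/top0.png

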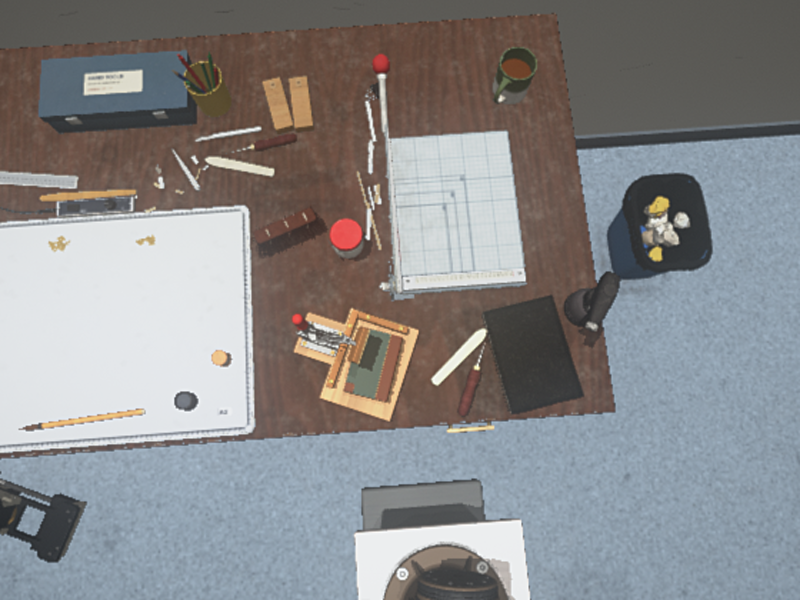

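The top view shows the jig around (365,362) of 800x600: clamp to its left with the red handle at (300,322), short stop at the top, book spine to the right. I'll zoom in.

```bash
python3 - <<'E'
from plant import *
import cv2,numpy as np
a=np.hstack([cv2.resize(snapshot('top')['color'][210:300,200:300],None,fx=6,fy=6,interpolation=cv2.INTER_CUBIC)])
b=a[:, :, ::-1].copy()
for i in range(0,100,10):
    cv2.putText(b,str(200+i),(i*6,8),0,.3,(255,255,255));cv2.line(b,(i*6,0),(i*6,540),(200,200,0),1) if i%20==0 else 0
    if i<90: cv2.putText(b,str(210+i),(0,i*6+4),0,.3,(255,255,255));cv2.line(b,(0,i*6),(600,i*6),(200,200,0),1) if i%20==0 else 0
cv2.imwrite('pics/c1.png',b)
E
```

```text
(no output)
```

View pics/c1.png

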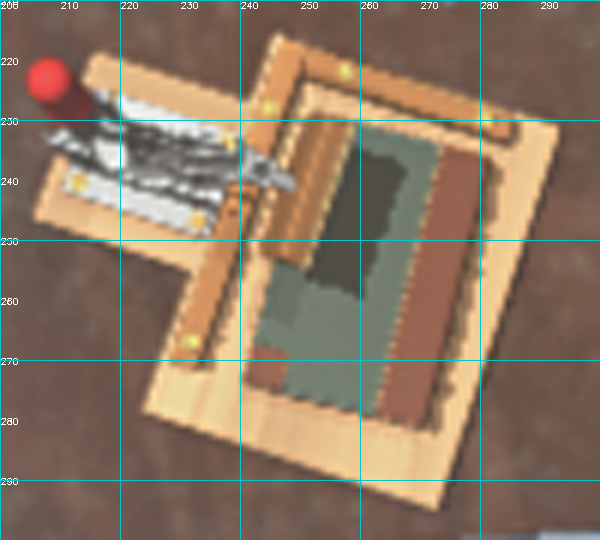

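```bash
cat > h.py <<'E'
from plant import *
import numpy as np
from scipy.optimize import least_squares
def proj(s,P):
    c=np.asarray(P)@s['R'].T+s['t'];return np.c_[s['fx']*c[:,0]/c[:,2]+s['cx'],s['fy']*c[:,1]/c[:,2]+s['cy']]
def place(p,L):
    c,n=np.cos(p[2]),np.sin(p[2]);L=np.asarray(L)
    return np.c_[p[0]+c*L[:,0]-n*L[:,1],p[1]+n*L[:,0]+c*L[:,1],L[:,2]]
def fit(s,L,uv,p0):
    r=least_squares(lambda p:(proj(s,place(p,L))-uv).ravel(),p0);return r.x,r.fun.reshape(-1,2)
E
python3 - <<'E'
from h import *
s=snapshot('top')
px=lambda a:np.array(a)/6+[200,210]-.4
J=[(.018,-.126,.012),(-.172,-.126,.012),(-.172,.020,.012),(.014,.014,.03),(.014,-.104,.03),(-.146,.014,.03)]
j,r=fit(s,J,px([(559,126),(437,509),(144,411),(278,36),(518,118),(172,360)]),[.5,.15,0]);print('jig',j,r.round(1).tolist())
B=[(.065,-.044,.038),(-.065,-.044,.038),(-.065,.044,.038)]
b,r=fit(s,B,px([(487,158),(432,430),(243,383)]),[.45,.1,0]);print('book',b,r.round(1).tolist())
c,n=np.cos(j[2]),np.sin(j[2]);d=b[:2]-j[:2]
print('book in jig',c*d[0]+n*d[1],-n*d[0]+c*d[1],b[2]-j[2])
print('grip pt upright top',proj(s,place(j,[(-.06,.08,.088+.11)])), 'want ~',px([(48,80)]))
o=get_obs();print(o['tool_pos'],o['orientation'])
E
```

```text
jig [ 0.55649705  0.12763401 -0.38934976] [[0.6, -0.1], [0.3, 0.4], [-0.4, 0.2], [0.4, 0.1], [-0.2, -0.8], [-0.6, 0.1]]
book [ 0.46093759  0.10115491 -0.29515763] [[0.6, -0.7], [-0.4, -0.0], [-0.2, 0.7]]
book in jig -0.07835629551525515 -0.06077041608354434 0.09419213327750259
grip pt upright top [[206.63608978 222.68922373]] want ~ [[207.6        222.93333333]]
[0.26331291 0.62140346 0.40411608] [ 1.79946079e+02 -5.33537945e-03 -2.29681291e+01]
```

```bash
cat >> h.py <<'E'
from scipy.spatial.transform import Rotation as Ro
JIG=np.array([.5565,.1276,-.38935])
def go(x,y,ztip,yawrel=None):
    "rows (units of 25 mm, tool axes) to bring the fingertip to jig x,y and world z; 6deg units of turn about tool axes"
    o=get_obs();R=Ro.from_euler('xyz',o['orientation'],degrees=True)
    tgt=place(JIG,[(x,y,ztip+.178)])[0]
    out=(R.inv().apply(tgt-o['tool_pos'])/.025).round(2)
    t=''
    if yawrel is not None:
        T=Ro.from_euler('xyz',[180,0,np.degrees(JIG[2])+yawrel],degrees=True);t=((R.inv()*T).as_rotvec(degrees=True)/6).round(2)
    print('clock',round(float(o['clock']),2),'F',o['force'].round(1),'shift',out,'turn',t)
def where():
    o=get_obs();p=o['tool_pos'];R=Ro.from_euler('xyz',o['orientation'],degrees=True)
    t=p+R.apply([0,0,.178]);d=t[:2]-JIG[:2];c,n=np.cos(JIG[2]),np.sin(JIG[2])
    print('tip in jig',(np.array([c*d[0]+n*d[1],-n*d[0]+c*d[1]])*1000).round(1),'z',(t[2]*1000).round(1),'rpy',o['orientation'].round(1),'F',o['force'].round(1),'t',o['clock'],'j',o['joint_pos'].round(0))
E
python3 -c "
from h import *
where();go(-.075,-.14,.226,-90)"
```

```text
tip in jig [-458.7  345.4] z 226.1 rpy [179.9  -0.  -23. ] F [-0.6  0.1 -0.1] t 0.2 j [ 84.  21.   1.  -0. -70. -17.]
clock 0.2 F [-0.6  0.1 -0.1] shift [15.57 19.24  0.02] turn [ 1.000e-02 -1.000e-02  1.489e+01]
```

```bash
H="python3 -m handwheel"
$H '[[1,0.78,0.96,0,0,0,0],[1,0.78,0.96,0,0,0,0],[1,0.78,0.96,0,0,0,0],[1,0.78,0.96,0,0,0,0],[1,0.78,0.96,0,0,0,0]]' >/dev/null
$H '[[1,0.78,0.96,0,0,0,0],[1,0.78,0.96,0,0,0,0],[1,0.78,0.96,0,0,0,0],[1,0.78,0.96,0,0,0,0],[1,0.78,0.96,0,0,0,0]]' >/dev/null
$H '[[1,0.78,0.96,0,0,0,0],[1,0.78,0.96,0,0,0,0],[1,0.78,0.96,0,0,0,0],[1,0.78,0.96,0,0,0,0],[1,0.78,0.96,0,0,0,0]]' >/dev/null
$H '[[1,0.78,0.96,0,0,0,0],[1,0.78,0.96,0,0,0,0],[1,0.78,0.96,0,0,0,0],[1,0.78,0.96,0,0,0,0],[1,0.78,0.96,0,0,0,0]]' >/dev/null
$H '[[1,0,0,0,0,0,1],[1,0,0,0,0,0,1],[1,0,0,0,0,0,1],[1,0,0,0,0,0,1],[1,0,0,0,0,0,1]]' >/dev/null
$H '[[1,0,0,0,0,0,1],[1,0,0,0,0,0,1],[1,0,0,0,0,0,1],[1,0,0,0,0,0,1],[1,0,0,0,0,0,1]]' >/dev/null
$H '[[1,0,0,0,0,0,1],[1,0,0,0,0,0,1],[1,0,0,0,0,0,1],[1,0,0,0,0,0,1],[1,0,0,0,0,0,0.9]]'
python3 - <<'E'
from h import *
import cv2
where();go(-.075,-.135,.022,-90)
s=snapshot('wrist');cv2.imwrite('pics/w1.png',s['color'][:,:,::-1])
E
```

```text
clock: 4.58
tool_pos: [0.4348, 0.0266, 0.4047]
orientation: [-180.0, 0.0, -112.6]
force: [0.1, 0.5, -0.3]
opening: 0.0879
gripper_force: 0.0
tip in jig [ -74.3 -139.6] z 226.7 rpy [-180.     0.  -112.6] F [ 0.1  0.5 -0.3] t 4.575 j [ 30.  -3. -28.  -0. -65. -52.]
clock 4.58 F [ 0.1  0.5 -0.3] shift [-0.18  0.03  8.19] turn [-0.    0.   -0.04]
```

View pics/w1.png

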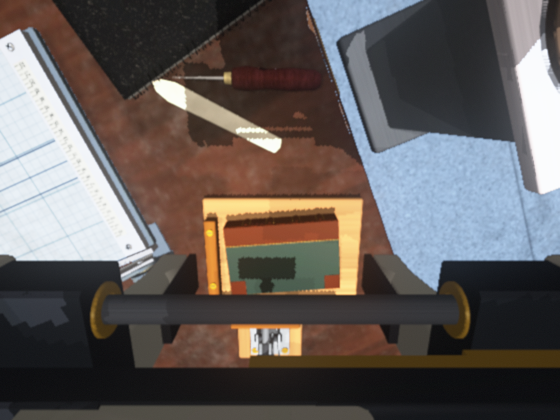

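The wrist view shows the book lying between the open fingers' column range (225–340, 215–300), spine toward the tool, with the table clear where the fingers come down.

```bash
H="python3 -m handwheel"
$H '[[1,-0.1,0.15,1,0,0,0],[1,0,0,1,0,0,0],[1,0,0,1,0,0,0],[1,0,0,1,0,0,0],[1,0,0,1,0,0,0]]' >/dev/null
$H '[[1,0,0,1,0,0,0],[1,0,0,1,0,0,0],[1,0,0,0.6,0,0,0],[1,0,0,0.4,0,0,0],[1,0,0,0,0,0,0]]' >/dev/null
python3 -c "
from h import *
where();go(-.078,-.098,.024,-90)"
```

```text
tip in jig [ -78.1 -136.8] z 26.3 rpy [ 1.800e+02 -1.000e-01 -1.123e+02] F [ 1.1 -0.2 -0.3] t 5.875 j [ 30.  12. -43.   0. -34. -53.]
clock 5.88 F [ 1.1 -0.2 -0.3] shift [-1.55  0.    0.09] turn [ 0.01 -0.01 -0.  ]
```

```bash
H="python3 -m handwheel"
$H '[[1,-0.2,0,0.1,0,0,0],[1,-0.2,0,0.1,0,0,0],[1,-0.2,0,0,0,0,0],[1,-0.15,0,0,0,0,0],[1,-0.15,0,0,0,0,0]]' |grep force
$H '[[1,-0.15,0,0,0,0,0],[1,-0.15,0,0,0,0,0],[1,-0.1,0,0,0,0,0],[1,-0.1,0,0,0,0,0],[1,0,0,0,0,0,0]]' |grep force
python3 -c "
from h import *
where();go(-.078,-.098,.022,-90)"
```

```text
force: [-0.2, -0.5, 0.3]
gripper_force: 0.5
force: [1.1, -0.2, -0.5]
gripper_force: 0.0
tip in jig [ -77.7 -100.9] z 21.7 rpy [-180.     0.  -112.4] F [ 1.1 -0.2 -0.5] t 7.125 j [ 33.  14. -42.  -0. -34. -56.]
clock 7.12 F [ 1.1 -0.2 -0.5] shift [-0.12  0.01 -0.01] turn [-0.    0.   -0.01]
```

```bash
H="python3 -m handwheel"
for i in 1 2 3 4; do $H '[[1,-0.06,0,0,0,0,0],[1,-0.06,0,0,0,0,0],[1,0,0,0,0,0,0]]' |grep ^force; done
python3 -c "
from h import *
where()"
```

```text
force: [-2.2, -1.6, 0.7]
force: [-0.5, -10.5, 5.3]
force: [1.6, -24.2, 11.2]
force: [2.9, -36.9, 17.3]
tip in jig [-79. -97.] z 21.4 rpy [ 179.8   -0.7 -112.5] F [  2.9 -36.9  17.3] t 8.625 j [ 34.  14. -41.   0. -35. -57.]
```

```bash
H="python3 -m handwheel"
$H '[[1,0.3,0,0,0,0,0],[1,0.6,0,0,0,0,0],[1,0.5,0,-0.5,0,0,0],[1,0,0,-1,0,0,0],[1,0,0,-1,0,0,0]]' >/dev/null
$H '[[-1,0,0,-1,0,0,0],[-1,0,0,-1,0,0,0],[-1,0,0,-0.8,0,0,-1],[-1,0,0,0,0,0,-1],[-1,0,0,0,0,0,-1]]' >/dev/null
$H '[[-1,0,0,0,0,0,-1],[-1,0,0,0,0,0,-1],[-1,0,0,0,0,0,-1],[-1,0,0,0,0,0,-1],[-1,0,0,0,0,0,-1]]' >/dev/null
$H '[[-1,0,0,0,0,0,-1],[-1,0,0,0,0,0,-1],[-1,0,0,0,0,0,-1],[-1,0,0,0,0,0,-1],[-1,0,0,0,0,0,-1]]' >/dev/null
$H '[[-1,0,0,0,0,0,-1],[-1,0,0,0,0,0,-1],[-1,0,0,0,0,0,0]]'
python3 - <<'E'
from h import *
import cv2
where();go(-.170,-.048,.15,0);go(-.170,-.048,.022,0)
s=snapshot('top');b=cv2.resize(s['color'][210:300,200:300],None,fx=6,fy=6,interpolation=cv2.INTER_CUBIC)[:,:,::-1].copy()
for L,c in (([(0,-.088,.038),(-.13,-.088,.038),(-.13,0,.038),(0,0,.038)],(255,0,0)),):
    q=((proj(s,place(JIG,L))-[200,210]+.4)*6).astype(int);cv2.polylines(b,[q],True,c,1)
cv2.imwrite('pics/c2.png',b)
E
```

```text
clock: 11.5
tool_pos: [0.437, 0.042, 0.3329]
orientation: [-179.9, -0.0, -22.4]
force: [-0.1, 1.0, 0.1]
opening: 0.0004
gripper_force: 0.0
tip in jig [ -77.9 -124.3] z 154.9 rpy [-179.9   -0.   -22.4] F [-0.1  1.   0.1] t 11.5 j [ 31.   2. -34.  -0. -55.  36.]
clock 11.5 F [-0.1  1.   0.1] shift [-3.68 -3.05  0.2 ] turn [-0.01 -0.01 -0.01]
clock 11.5 F [-0.1  1.   0.1] shift [-3.69 -3.05  5.32] turn [-0.01 -0.01 -0.01]
```

View pics/c2.png

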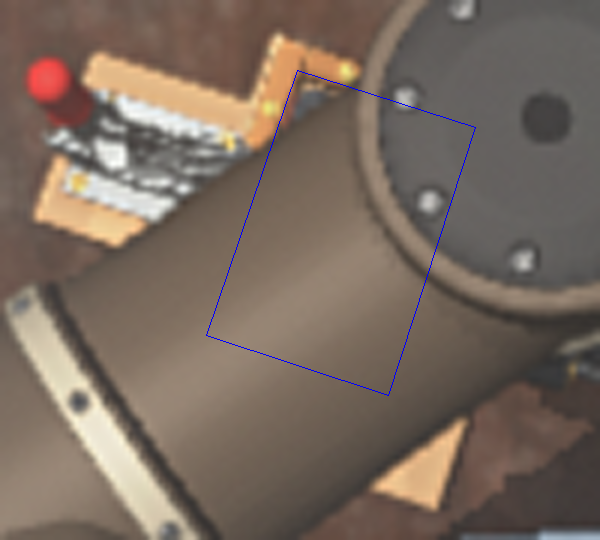

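The arm hides the book in this view. I'll go on to the tail push and judge by contact.

```bash
H="python3 -m handwheel"
$H '[[-1,-0.9,0,0,0,0,0],[-1,-0.9,-0.7,0,0,0,0],[-1,-0.9,-0.75,0,0,0,0],[-1,-0.98,-0.8,0,0,0,0],[-1,0,-0.8,0,0,0,0]]' >/dev/null
python3 -c "
from h import *
where()"
$H '[[-1,0,0,1,0,0,0],[-1,0,0,1,0,0,0],[-1,0,0,1,0,0,0],[-1,0,0,1,0,0,0],[-1,0,0,0.7,0,0,0]]' >/dev/null
python3 -c "
from h import *
where();go(-.145,-.048,.021,0)"
```

```text
tip in jig [-170.9  -47.3] z 154.8 rpy [-179.9   -0.   -22.4] F [0.5 0.1 0.2] t 12.175 j [ 49.  -2. -37.  -0. -55.  18.]
tip in jig [-169.4  -47.8] z 35.7 rpy [180.    0.  -22.5] F [-0.1  0.8 -0.2] t 12.8 j [ 49.   9. -46.   0. -35.  18.]
clock 12.8 F [-0.1  0.8 -0.2] shift [0.97 0.01 0.59] turn [ 0.01  0.   -0.03]
```

```bash
H="python3 -m handwheel"
$H '[[-1,0,0,0.3,0,0,0],[-1,0,0,0.25,0,0,0],[-1,0.2,0,0,0,0,0],[-1,0.2,0,0,0,0,0],[-1,0.15,0,0,0,0,0]]' |grep ^force
$H '[[-1,0.12,0,0,0,0,0],[-1,0.12,0,0,0,0,0],[-1,0.12,0,0,0,0,0],[-1,0.1,0,0,0,0,0],[-1,0,0,0,0,0,0]]' |grep ^force
python3 -c "
from h import *
where()"
```

```text
force: [-0.5, -0.6, -0.4]
force: [0.4, 0.4, 0.4]
tip in jig [-144.4  -47.9] z 22.9 rpy [-180.    -0.   -22.4] F [0.4 0.4 0.4] t 14.05 j [ 45.  12. -44.   0. -34.  22.]
```

```bash
H="python3 -m handwheel"
for i in 1 2 3; do $H '[[-1,0.06,0,0,0,0,0],[-1,0.06,0,0,0,0,0],[-1,0,0,0,0,0,0]]' |grep ^force; done
python3 -c "
from h import *
where()"
```

```text
force: [-0.9, 0.4, -0.2]
force: [-19.6, 12.0, 10.5]
force: [-40.6, 27.5, 22.0]
tip in jig [-140.   -48.4] z 22.7 rpy [180.    0.3 -22.5] F [-40.6  27.5  22. ] t 15.175 j [ 45.  12. -44.  -1. -34.  23.]
```

```bash
H="python3 -m handwheel"
$H '[[-1,-0.3,0,0,0,0,0],[-1,-0.6,0,0,0,0,0],[-1,-0.3,0,-0.5,0,0,0],[-1,0,0,-1,0,0,0],[-1,0,0,-1,0,0,0]]' |grep ^force
$H '[[-1,0,0,-1,0,0,0],[-1,0,0,-1,0,0,0],[-1,0,0,-1,0,0,0],[-1,0,0,-1,0,0,0],[-1,0,0,0,0,0,0]]' |grep ^force
python3 - <<'E'
from h import *
import cv2
where();go(-.06,.048,.165,-90)
o=get_obs();R=Ro.from_euler('xyz',o['orientation'],degrees=True).as_matrix()
s=snapshot('wrist');T=np.eye(4);T[:3,:3]=R;T[:3,3]=o['tool_pos'];M=np.linalg.inv(T@s['tool_from_camera']);s['R'],s['t']=M[:3,:3],M[:3,3]
b=s['color'][:,:,::-1].copy()
q=proj(s,place(JIG,[(0,-.088,.038),(-.13,-.088,.038),(-.13,0,.038),(0,0,.038)])).astype(int);print(q.tolist())
cv2.polylines(b,[q],True,(255,0,0),1)
q=proj(s,place(JIG,[(.014,.014,.03),(-.146,.014,.03),(-.146,0,.03),(0,0,.03),(0,-.104,.03),(.014,-.104,.03)])).astype(int)
cv2.polylines(b,[q],True,(0,255,0),1)
cv2.imwrite('pics/w2.png',b)
E
```

```text
force: [0.2, 0.4, 0.1]
force: [-0.4, 0.5, -0.3]
tip in jig [-165.1  -47. ] z 188.0 rpy [-1.798e+02 -1.000e-01 -2.230e+01] F [-0.4  0.5 -0.3] t 16.425 j [ 49.  -4. -34.   0. -59.  19.]
clock 16.43 F [-0.4  0.5 -0.3] shift [ 4.22 -3.83  0.94] turn [-0.05  0.02 14.99]
[[329, 5], [323, 163], [230, 163], [223, 5]]
```

View pics/w2.png

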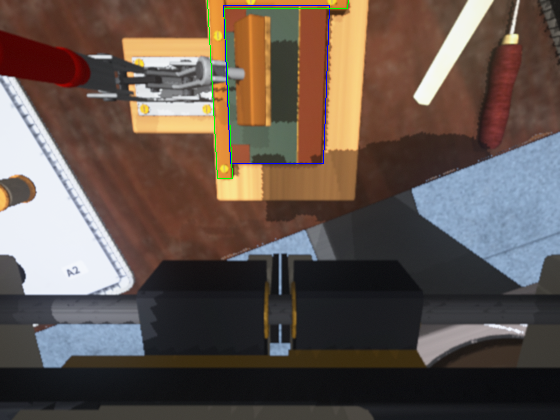

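The book's outline matches the projected home pose (corners (223,5),(329,5),(323,163),(230,163)), flush in the corner. Next is the handle.

```bash
H="python3 -m handwheel"
$H '[[-1,0,0,0,0,0,1],[-1,0,0,0,0,0,1],[-1,0,0,0,0,0,1],[-1,0,0,0,0,0,1],[-1,0,0,0,0,0,1]]' >/dev/null
$H '[[-1,0,0,0,0,0,1],[-1,0,0,0,0,0,1],[-1,0,0,0,0,0,1],[-1,0,0,0,0,0,1],[-1,0,0,0,0,0,1]]' >/dev/null
$H '[[-1,0,0,0,0,0,1],[-1,0,0,0,0,0,1],[-1,0,0,0,0,0,1],[-1,0,0,0,0,0,1],[-1,0,0,0,0,0,1]]' >/dev/null
$H '[[-1,-0.6,-0.8,0,0,0,0],[-1,-0.6,-0.8,0,0,0,0],[-1,-0.6,-0.8,0,0,0,0],[-1,-0.6,-0.8,0,0,0,0],[-1,-0.6,-0.8,0,0,0,0]]' >/dev/null
$H '[[-1,0,-0.2,0.4,0,0,0],[-1,0,0,0.4,0,0,0],[-1,0,0,0,0,0,0]]' >/dev/null
python3 -c "
from h import *
where();go(-.06,.060,.165,-90)"
```

```text
tip in jig [-61.6  25.7] z 164.1 rpy [ 1.799e+02 -1.000e-01 -1.124e+02] F [-0.5 -0.7  1. ] t 19.35 j [ 40.  11. -22.  -0. -58. -62.]
clock 19.35 F [-0.5 -0.7  1. ] shift [-1.36 -0.05 -0.04] turn [ 0.02 -0.02 -0.01]
```

```bash
H="python3 -m handwheel"
$H '[[-1,0,-0.05,-0.48,0,0,0],[-1,-0.5,0,0,0,0,0],[-1,-0.5,0,0,0,0,0],[-1,-0.36,0,0,0,0,0],[-1,0,0,0,0,0,0]]' |grep ^force
$H '[[-1,-0.35,0,0,0,0,0],[-1,-0.35,0,0,0,0,0],[-1,-0.35,0,0.07,0,0,0],[-1,-0.35,0,0.07,0,0,0],[-1,0,0,0,0,0,0]]' |grep ^force
python3 - <<'E'
from h import *
import cv2
where()
s=snapshot('scene');cv2.imwrite('pics/s2.png',cv2.resize(s['color'][190:300,200:320],None,fx=5,fy=5)[:,:,::-1])
E
```

```text
force: [-0.6, -1.2, 0.4]
force: [0.1, 0.8, -0.8]
tip in jig [-59.2  96.7] z 173.5 rpy [ 180.    -0.  -112.3] F [ 0.1  0.8 -0.8] t 20.6 j [ 43.  15. -15.   0. -60. -65.]
```

View pics/s2.png

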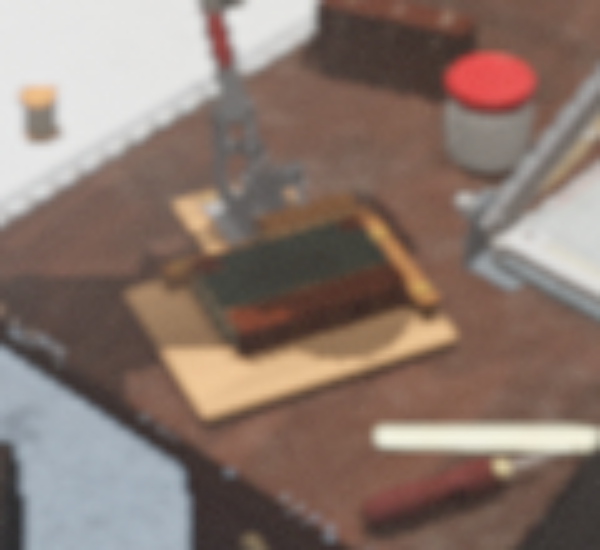

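The scene crop shows the handle (215,45) tilting away from the book, finger on it, with the book home at (300,280). I'll continue the arc.

```bash
H="python3 -m handwheel"
$H '[[-1,-0.33,0,0.13,0,0,0],[-1,-0.33,0,0.13,0,0,0],[-1,-0.29,0,0.2,0,0,0],[-1,-0.29,0,0.2,0,0,0],[-1,0,0,0,0,0,0]]' |grep ^force
$H '[[-1,-0.25,0,0.25,0,0,0],[-1,-0.25,0,0.25,0,0,0],[-1,0,0,0,0,0,0]]' |grep ^force
python3 -c "
from h import *
where();go(-.06,.1486,.1287,-90)"
```

```text
force: [-0.6, 0.5, -0.1]
force: [-0.3, 0.3, 0.1]
tip in jig [-59.4 139.6] z 144.1 rpy [ 180.    -0.  -112.4] F [-0.3  0.3  0.1] t 21.65 j [ 45.  19. -13.  -0. -58. -67.]
clock 21.65 F [-0.3  0.3  0.1] shift [-0.35  0.03  0.61] turn [ 0.   -0.01 -0.01]
```

```bash
H="python3 -m handwheel"
$H '[[-1,-0.2,0,0.3,0,0,0],[-1,-0.2,0,0.3,0,0,0],[-1,0,0,0,0,0,0]]' |grep ^force
$H '[[-1,-0.13,0,0.33,0,0,0],[-1,-0.13,0,0.33,0,0,0],[-1,0,0,0,0,0,0]]' |grep ^force
python3 -c "
from h import *
where();go(-.06,.1583,.095,-90)"
```

```text
force: [-0.5, -1.0, 2.7]
force: [0.3, -0.9, 0.9]
tip in jig [-59.2 156.1] z 113.0 rpy [ 180.    -0.  -112.4] F [ 0.3 -0.9  0.9] t 22.4 j [ 45.  22. -13.  -0. -55. -68.]
clock 22.4 F [ 0.3 -0.9  0.9] shift [-0.09  0.03  0.72] turn [ 0.   -0.   -0.01]
```

```bash
H="python3 -m handwheel"
for i in 1 2 3 4; do $H '[[-1,-0.03,0,0.1,0,0,0],[-1,-0.02,0,0.1,0,0,0],[-1,0,0,0,0,0,0]]' |grep ^force; done
python3 -c "
from h import *
where()"
```

```text
force: [0.5, 0.1, 0.6]
force: [-0.3, -0.4, 1.4]
force: [0.3, 0.0, 1.1]
force: [-12.6, -7.1, 31.3]
tip in jig [-58.9 160. ] z 97.3 rpy [-179.9   -0.  -112.3] F [-12.6  -7.1  31.3] t 23.9 j [ 45.  23. -14.   0. -53. -68.]
```

```bash
H="python3 -m handwheel"
$H '[[-1,0,0,-0.5,0,0,0],[-1,0,0,-1,0,0,0],[-1,0,0,-1,0,0,0],[-1,0,0,-1,0,0,0],[-1,-1,0,-1,0,0,0]]' >/dev/null
$H '[[-1,-1,0.5,0,0,0,0],[-1,-1,1,0,0,0,0],[-1,-1,1,0,0,0,0],[-1,-1,1,0,0,0,0],[-1,0,0,0,0,0,0]]' |grep ^force
python3 - <<'E'
from h import *
import cv2
where()
a=snapshot('top')['color'][205:305,190:300];b=snapshot('scene')['color'][200:300,210:320]
cv2.imwrite('pics/f.png',cv2.resize(np.hstack([a,b]),None,fx=3.6,fy=3.6,interpolation=cv2.INTER_CUBIC)[:,:,::-1])
E
```

```text
force: [0.6, -0.6, -0.7]
tip in jig [-149.   287.6] z 204.2 rpy [ 1.800e+02 -1.000e-01 -1.122e+02] F [ 0.6 -0.6 -0.7] t 25.15 j [ 56.  23.   2.  -0. -69. -79.]
```

View pics/f.png

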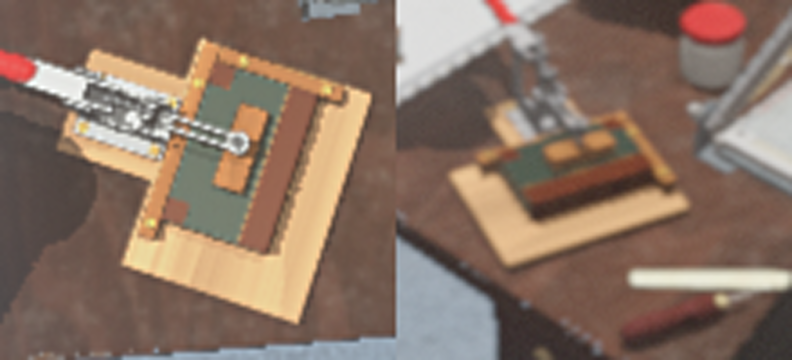

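The bar sits on the cover (240,150) and the book is in the corner. One numeric check of the handle angle from its red grip before handing in.

```bash
python3 - <<'E'
from h import *
import cv2
s=snapshot('scene');h=cv2.cvtColor(s['color'],cv2.COLOR_RGB2HSV).astype(int)
m=((h[...,0]<6)|(h[...,0]>174))&(h[...,1]>170)&(h[...,2]>70)
m[:, :210]=0;m[:,290:]=0;m[:150]=0;m[260:]=0
v,u=np.nonzero(m);print('red',len(u),u.min(),u.max(),v.min(),v.max(),u.mean(),v.mean())
for th in(1.3,1.45,1.6):
    t=th-.01;print(th,proj(s,place(JIG,[(-.06,.08+r*np.sin(t),.088+r*np.cos(t)) for r in(.045,.08,.118)])).round(1).tolist())
E
```

```text
red 9 235 240 198 204 237.66666666666666 201.33333333333334
1.3 [[241.1, 203.9], [237.5, 197.1], [233.6, 189.9]]
1.45 [[241.0, 205.2], [237.3, 199.4], [233.4, 193.3]]
1.6 [[241.1, 206.7], [237.4, 202.0], [233.5, 197.0]]
```

```bash
python3 -c "
from plant import *
print(close_job())"
```

```text
the job is handed in; nothing more can be done
None
```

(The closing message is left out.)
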